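Balance the press bar on the weighing post

TASK

The long steel press bar is to be weighed, but a weight is stuck somewhere inside it, so it does not balance at its middle. Find by careful trial lifts where the bar balances, then set it down gently with that point on the small round pad of the weighing post, so that it rests there level by itself, touching nothing else, and let go. Never let the bar tip over steeply on the way, and leave the other things where they are.

Things in the scene. Friction and masses are not known exactly. Their poses are not given: they have to be found in the camera images.
- bar: Straight steel tube with a black plug in each end, 380 long x 24 wide x 36 mm high, lying flat. Origin at the middle of its underside; x along it, z up. 0.7 to 0.9 kg, mostly an unseen slug stuck inside: it balances up to 110 mm from the middle, towards either end; its halves look alike. Grip it across the 24 mm from above. Held off balance, one side sags; it may turn in a light grip.
- bar_end_p (a point): centre of the bar's end face at +190 mm along its x, 18 mm above its underside
- bar_end_n (a point): centre of the bar's end face at -190 mm along its x, 18 mm above its underside
- post: Weighing post, fixed to the table: grey box 100x100 mm, 34 high, with a dark display on its front and at its middle a short steel column that carries the pad. Origin at the centre of its underside, z up.
- saddle_top (a point): centre of the top face of the post's pad: a flat round rubber pad 32 mm across, 75 mm above the table when unloaded. The bar may lie across it in any direction; it stays level only if its balance point is over the pad.
- saddle (a joint): how far the pad is pressed down, m: 0 when unloaded, up to 0.014; a spring of 1200 N/m holds it up, so the bar's whole weight sinks it about 6 to 8 mm
- bowl: steel mixing bowl, 178 mm wide, 69 high, near the robot's left corner of the table. Leave it alone. Origin under its centre.
- vat: small rectangular steel vat, 101x152x47 mm, behind the bar. Leave it alone. Origin under its centre.
- tape: roll of tan tape lying flat, 98 mm across, 25 high, right of the vat. Leave it alone. Origin under its centre.
- scissors: orange-handled scissors lying flat, 87x199x9 mm, near the front edge to the right. Leave it alone. Origin under its centre.
- spice_jar: spice jar, 45 mm across, 106 high, right of the tape roll. Leave it alone. Origin under its centre.
- mill: glass shaker with a domed grey cap, 44 mm across, 90 high, right of the spice jar. Leave it alone. Origin under its centre.
Things that resemble listed ones, but are neither listed nor needed, are in the scene too. There is more than one size of the post; the one meant has the size given above.

How it is judged:
On the way:
1. the bar is held up level (within 0.08 rad), both ends clear of the table and the bar clear of the pad (height (world z) of each of bar_end_p, bar_end_n above 0.033 m and angle between bar's own x axis and vertical between 1.4908 and 1.6508 rad and contact force between bar and saddle below 0.1 N), for 0.5 s.
At the end, for the whole second after the job is handed in: The bar rests on the pad alone, level within 0.06 rad, both end centres more than 70 mm above the table, the pad sunk more than 5 mm under its weight (over 6 N on the pad), released and at rest (angle between bar's own x axis and vertical between 1.5108 and 1.6308 rad and height (world z) of each of bar_end_p, bar_end_n above 0.07 m and horizontal distance between bar and saddle_top below 0.13 m and value of joint saddle above 0.005 m and contact force between bar and saddle above 6 N and contact force between the fingers and bar below 0.05 N and linear speed of bar below 0.02 m/s and angular speed of bar below 0.1 rad/s); the robot touches nothing.
It fails at once if the bar tips more than 0.32 rad (18 degrees) from level (angle between bar's own x axis and vertical below 1.2508 rad or angle between bar's own x axis and vertical above 1.8908 rad).
It fails at once if the bar is dropped or pressed on the pad with more than 20 N (contact force between bar and saddle above 20 N).
It fails at once if a bystander (bowl, vat, tape, scissors, spice jar, shaker) is moved by more than 25 mm (distance of any of bowl, vat, tape, scissors, spice_jar, mill from where it was at the start of the episode above 0.025 m).
It also fails if it takes over 72 s, if anything falls off the work surface, if the arm or the gripper's body presses on something with over 40 N, if the wrist force passes 120 N, or if a joint passes its speed limit or range.

ROBOT

A 6-joint arm with a two-finger parallel gripper is mounted at the origin on a cart in front of the work surface, level with it; the furniture and walls round the work are solid. World frame = base frame: x ahead of the robot, y to its left, z up, the work surface at z = 0. Lengths are in m, angles in rad, forces in N, time in s.
With the tool pointing down it reaches from about 0.3 to 0.75 m from the base axis. Payload 8.5 kg.
Tool frame: the origin (TCP) lies at the very end of the fingers, on their centre line; the grasp point (between the pads) lies 19 mm behind it; z points along the fingers, y is the line along which they close (so a half turn about z gives the same grasp; the last joint's range is limited). The gripper opens to 88 mm and grips with 3 to 60 N. Pads are 18 mm wide; open, the fingers measure 123 mm over their backs; the gripper's body (75 mm by 187 mm) begins 45 mm behind the grasp point.
Start: joints at [-1.518, 0.381, 1.297, -0, 1.464, -0.215], TCP at [0.146, -0.53, 0.239] pointing down, gripper open.
Joint ranges: [-3.11, 3.11], [-0.89, 2.33], [0.22, 2.48], [-1.42, 4.56], [0.17, 2.85], [-2.88, 2.88]. Speed limits (rad/s): [2.39, 2.39, 3.14, 3.14, 3.14, 3.14].

INTERFACE

Orientations are given as a unit quaternion [x, y, z, w].
In Python, from station import get_obs, cams, order, regions_of, pinpoint gives the robot as it stands.
- The arm moves only by the tool drive_tool, never from a script. Its argument "steps" is text: rows parted by semicolons, each of 4 numbers parted by spaces: the shift along the tool's x, y, z in m, then the turn about the tool's z in rad. A call has 1 to 5 rows; each row is the pose to reach, as a shift and turn from the pose commanded when the call began, along the tool's axes at that moment; what a row does not reach only later rows make up. A row lasts 1/8 s, in which the tool goes at most 62.5 mm and 10.7 degrees, less where a joint would pass 70% of its speed; a pose out of reach is approached as far as the arm can. A call with a gripper value outside its range is refused whole. "claw" is the opening, from -1 (shut) to 1 (fully open), set as the call begins (left out, the last holds). The fingers move at their own pace and stop on an object; the grip force is fixed at half the most. Time passes only in rows, so rows that repeat a pose let the fingers close. It gives the time, the measured TCP pose, the force, the opening and the grip force at its end, in the units of the state.
- get_obs(): the state, without advancing time (a new reading comes with each control period).
- cams.camera(name): name is "scene" or "side" or "wrist"; returns the picture (480x640x3 uint8, red, green, blue); there is no depth.
- cams.camera_params(name): a dict with "camera_matrix" (3x3 intrinsics, pixels), "k1" (the pictures are not rectified: a ray, as slopes to the right and down, at radius r is drawn at 1 + k1 r^2 times it, then the intrinsics apply), "eye" and "attitude" of the camera in the world; the wrist camera has in their place "tool_from_camera" (4x4, takes a point from camera to tool coordinates, whose origin is the TCP and whose axes are the flange's). Camera axes: x right, y down, z forward; pixel columns grow to the right and rows downward; lengths in m; the calibration is good to about 2 mm. A picture is of the moment at which its call begins: read the wrist's pose just before it. camera_params takes no time and is no camera call.
- order.sign_off(): hands the job in; it is judged then, once.
Trained networks look in the newest picture that a camera, given by its name, has taken for a name from the list of things; names that differ only in an ending like _2 or _b are one class to them, and where a whole thing is asked for, a point or a joint stands for the part that bears it (a point fixed in the world has none). Each returns a list of dicts, best first, with "score" (0 to 1); they miss things now and then, are a little off and sometimes report something else, mostly with a low value. They report only what shows in the picture. A call takes as long as a camera call. They do not tell look-alikes from the thing itself.
- regions_of(camera, query): "pixels" (480x640 bool, what is visible of it) and "rect" ([centre column, centre row, width, height] in pixels, round what is visible of it).
- pinpoint(camera, query): "point" ([row, column] in pixels: a listed point, or the origin of a listed thing).
The state is a dict: "t": time; "qpos": joint angles; "dq": joint speeds; "tau": joint torques, N m; "tcp_pos": TCP position; "orientation": TCP orientation; "contact_force": force on the tool from outside, world axes, zero at the start; "ft_torque": the same for the moment, N m; "grip_width": finger opening in m; "finger_force": force on a finger pad.
Only numpy, scipy, OpenCV 4.12 (cv2) and the standard library are available. Lean on these libraries where they do the work, as an engineer would, in place of code of your own. Each camera call takes 0.05 s, during which the arm holds its last target. There are 200 camera calls.

## Working session

There is one attempt and no reset: what is moved stays moved. The work goes in short steps, Python scripts to look and compute and a tool call to move; the robot and the scene stay as the last step left them, time stands still between calls to the robot, and variables do not carry over. Pictures are saved under pics/ and viewed, at most 10 in all, crops included, and the job is handed in when it is done.

Besides the shell and the picture viewer there is one more tool, called by a JSON object that holds its "api" and its "payload", one argument or row to a line. drive_tool: Moves the arm, as the interface text tells. Its arguments: {"type":"object","properties":{"steps":{"type":"string"},"claw":{"type":"number"}},"required":["steps"]}

```bash
mkdir -p pics; cat > h.py <<'E'
import numpy as np, cv2
from station import get_obs, cams, order, regions_of, pinpoint
from scipy.spatial.transform import Rotation as R
def ray(name, px, obs=None):
    p=cams.camera_params(name); K=np.array(p["camera_matrix"]); k=p["k1"]
    u=(np.array(px,float)-[K[0,2],K[1,2]])/[K[0,0],K[1,1]]
    s=u.copy()
    for _ in range(30): s=u/(1+k*(s@s))
    d=np.array([*s,1])
    if name=="wrist":
        o=obs or get_obs(); T=np.array(p["tool_from_camera"]); Rt=R.from_quat(o["orientation"]).as_matrix()
        return Rt@T[:3,3]+np.array(o["tcp_pos"]), Rt@T[:3,:3]@d
    A=np.array(p["attitude"])
    A=A if A.shape==(3,3) else R.from_quat(A).as_matrix()
    return np.array(p["eye"]),A@d
def onz(name,px,z,obs=None):
    e,d=ray(name,px,obs); return e+d*(z-e[2])/d[2]
def shot(name,f=None):
    im=cams.camera(name)
    if f: cv2.imwrite(f,im[:,:,::-1])
    return im
E
python3 - <<'E'
from h import *
for c in ("scene","side"):
    shot(c,f"pics/{c}0.png"); print(c,{k:np.round(v,3).tolist() for k,v in cams.camera_params(c).items()})
    for q,z in (("bar",0),("bar_end_p",.018),("bar_end_n",.018),("post",0),("saddle_top",.075)):
        for r in pinpoint(c,q)[:4]:
            y,x=r["point"]; print(c,q,round(r["score"],2),[round(x),round(y)],np.round(onz(c,[x,y],z),3))
print(get_obs())
E
```

```text
scene {'camera_matrix': [[488.937, 0.0, 322.5], [0.0, 488.937, 243.035], [0.0, 0.0, 1.0]], 'k1': -0.011, 'eye': [-0.166, 0.691, 0.684], 'attitude': [-0.324, 0.805, -0.459, 0.191]}
scene bar 0.73 [337, 275] [ 0.516 -0.052  0.   ]
scene bar_end_p 0.66 [298, 310] [0.468 0.127 0.018]
scene bar_end_p 0.66 [370, 237] [ 0.56  -0.232  0.018]
scene bar_end_n 0.66 [298, 310] [0.468 0.127 0.018]
scene bar_end_n 0.66 [370, 237] [ 0.56  -0.232  0.018]
scene post 0.98 [227, 293] [0.653 0.181 0.   ]
scene post 0.67 [350, 323] [0.372 0.063 0.   ]
scene post 0.53 [298, 309] [0.489 0.108 0.   ]
scene saddle_top 0.65 [349, 302] [0.359 0.083 0.075]
scene saddle_top 0.53 [224, 267] [0.652 0.181 0.075]
side {'camera_matrix': [[522.218, 0.0, 321.011], [0.0, 522.218, 242.176], [0.0, 0.0, 1.0]], 'k1': 0.001, 'eye': [0.473, -0.934, 0.829], 'attitude': [0.903, -0.025, 0.011, -0.429]}
side bar 0.63 [324, 277] [ 0.527 -0.049  0.   ]
side bar_end_p 0.76 [355, 335] [ 0.577 -0.241  0.018]
side bar_end_p 0.68 [300, 230] [0.474 0.109 0.018]
side bar_end_n 0.76 [355, 335] [ 0.577 -0.241  0.018]
side bar_end_n 0.68 [30
[... 215 characters left out ...]
9 0.075]
{'t': 0.6, 'qpos': array([-1.51831797e+00,  3.80566320e-01,  1.29744721e+00, -4.35995996e-06,
        1.46360173e+00, -2.15303099e-01]), 'dq': array([ 0.00236431, -0.00345831,  0.00093255, -0.00025998,  0.00040088,
       -0.00101945]), 'tau': array([-1.46232691e-03, -4.37634516e+01, -2.24669588e+01,  7.13887392e-02,
        3.13560467e-02,  6.44791015e-06]), 'tcp_pos': array([ 0.14551882, -0.53035861,  0.23875055]), 'orientation': array([ 9.91049988e-01,  1.33491280e-01, -1.24089778e-06, -1.14442773e-05]), 'contact_force': array([-0.21944049, -0.49921651,  0.43604905]), 'ft_torque': array([0.03293434, 0.01087712, 0.01467579]), 'finger_force': 0.0, 'grip_width': 0.08799364549951567}
```

View pics/scene0.png

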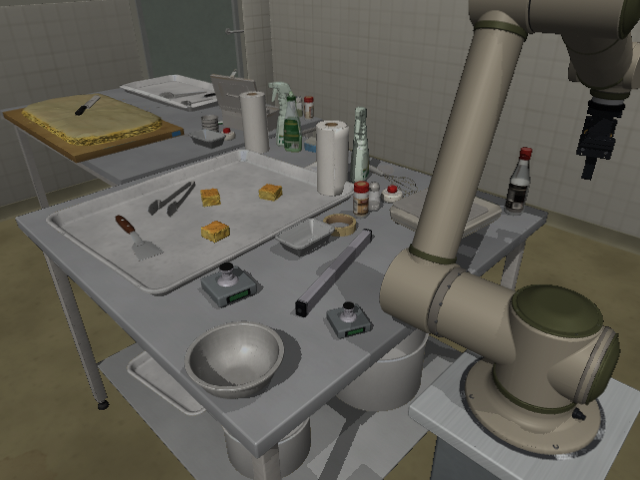

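View pics/side0.png

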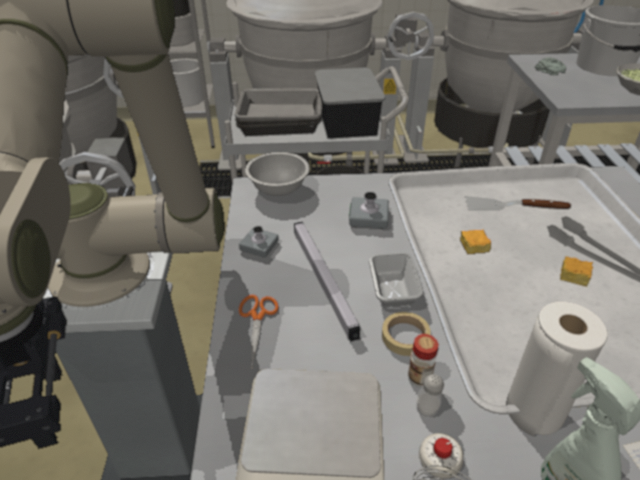

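```bash
python3 - <<'E'
from h import *
a=cv2.imread("pics/scene0.png")[225:385,170:410]; b=cv2.imread("pics/side0.png")[170:350,225:445]
cv2.imwrite("pics/crop.png",np.hstack([cv2.resize(a,(400,300),interpolation=2),cv2.resize(b,(400,300),interpolation=2)]))
for c in ("scene","side"):
    shot(c)
    for r in regions_of(c,"post")[:3]:
        m=r["pixels"]; ys,xs=np.nonzero(m)
        P=np.array([onz(c,[x,y],.034)[:2] for x,y in zip(xs,ys)])
        rc=cv2.minAreaRect(P.astype(np.float32)); print(c,"post",round(r["score"],2),np.round(r["rect"]),m.sum(),np.round(rc[0],3),np.round(rc[1],3),round(rc[2]))
    for r in regions_of(c,"bar")[:2]:
        ys,xs=np.nonzero(r["pixels"])
        P=np.array([onz(c,[x,y],.025)[:2] for x,y in zip(xs,ys)])
        rc=cv2.minAreaRect((P*1000).astype(np.float32)); print(c,"bar",round(r["score"],2),np.round(r["rect"]),np.round(rc[0]),np.round(rc[1]),round(rc[2],1))
    for q in ("bowl","vat","tape","scissors","spice_jar","mill"):
        for r in pinpoint(c,q)[:1]:
            y,x=r["point"]; print(c,q,round(r["score"],2),[round(x),round(y)],np.round(onz(c,[x,y],0),3)[:2])
E
```

```text
scene post 0.8 [350. 320.  45.  36.] 1022 [0.36  0.089] [0.079 0.1  ] 65
scene post 0.58 [230. 286.  55.  45.] 1446 [0.649 0.184] [0.104 0.156] 81
scene bar 0.64 [332. 273.  76.  87.] [514. -54.] [ 49. 417.] 16.0
scene bowl 0.77 [236, 378] [0.42  0.333]
scene vat 0.89 [306, 248] [ 0.668 -0.091]
scene mill 0.69 [375, 211] [ 0.671 -0.393]
side post 0.82 [260. 243.  35.  32.] 807 [0.378 0.053] [0.101 0.083] 64
side post 0.78 [368. 213.  39.  31.] 1210 [0.656 0.169] [0.162 0.1  ] 81
side post 0.4 [372. 197.  15.  13.] 115 [0.668 0.222] [0.053 0.03 ] 83
side bar 0.94 [328. 280.  68. 118.] [523. -63.] [ 37. 410.] 16.4
side bowl 0.62 [275, 190] [0.409 0.327]
side vat 0.82 [392, 287] [ 0.679 -0.09 ]
side tape 0.84 [406, 337] [ 0.684 -0.236]
side scissors 0.76 [254, 328] [ 0.372 -0.196]
side spice_jar 0.76 [417, 379] [ 0.687 -0.339]
side mill 0.98 [426, 407] [ 0.691 -0.401]
```

View pics/crop.png

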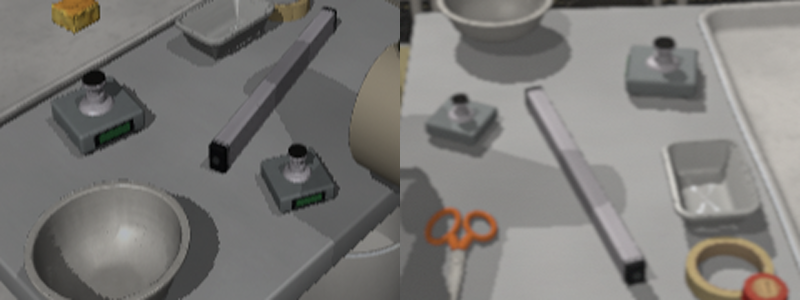

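Candidate posts: scene (227,293) / side (367,218), and scene (350,323) / side (260,245). The first measures about 100 mm wide and the second about 80 mm. The crop also shows the far one is larger, so the target is the post at about (0.654, 0.177). The bar is centred at about (0.52, -0.058), with a yaw of about 106°.

{"api": "drive_tool", "payload": {
  "steps": "0.0485 -0.0357 0.004 -0.158; 0.097 -0.0714 0.008 -0.316; 0.1455 -0.1071 0.012 -0.474; 0.194 -0.1428 0.016 -0.632; 0.2425 -0.1785 0.02 -0.79",
  "claw": 1
}}

```text
t: 2.12
tcp_pos: [0.3331, -0.2925, 0.2189]
orientation: [0.862, 0.507, 0.0, 0.0]
contact_force: [1.5, -0.4, 0.4]
grip_width: 0.0881
finger_force: 0.0
```

{"api": "drive_tool", "payload": {
  "steps": "0.0595 0.0093 0.004 -0.158; 0.119 0.0186 0.008 -0.316; 0.1785 0.028 0.012 -0.474; 0.238 0.0372 0.016 -0.632; 0.2975 0.0465 0.02 -0.793"
}}

```text
t: 2.75
tcp_pos: [0.5198, -0.0559, 0.1988]
orientation: [0.599, 0.8, 0.0, 0.0]
contact_force: [1.4, -0.4, 0.6]
grip_width: 0.0882
finger_force: 0.0
```

```bash
python3 - <<'E'
from h import *
o=get_obs(); print(o["t"],o["tcp_pos"],o["qpos"],R.from_quat(o["orientation"]).as_matrix()[:,0],o["contact_force"],o["ft_torque"])
shot("wrist","pics/w1.png")
for r in regions_of("wrist","bar")[:1]:
    ys,xs=np.nonzero(r["pixels"])
    P=np.array([onz("wrist",[x,y],.036,o)[:2] for x,y in zip(xs,ys)])
    rc=cv2.minAreaRect((P*1000).astype(np.float32)); print("bar",round(r["score"],2),np.round(r["rect"]),np.round(rc[0]),np.round(rc[1]),round(rc[2],1))
for q in ("bar_end_p",):
  for c in ("wrist",):
    for r in pinpoint(c,q)[:3]:
        y,x=r["point"]; print(c,q,round(r["score"],2),[round(x),round(y)],np.round(onz(c,[x,y],.018,o),3))
E
```

```text
2.75 [ 0.51978137 -0.0559103   0.19880718] [-3.33779815e-01  3.66630845e-01  1.44160469e+00 -1.46762306e-04
  1.33277309e+00 -6.19155420e-01] [-2.81550934e-01  9.59546176e-01 -4.55103303e-04] [ 1.37442702 -0.3554725   0.58141971] [-0.05690438 -0.09544951  0.00979887]Traceback (most recent call last):
  File "<stdin>", line 6, in <module>
  File "h.py", line 17, in onz
    e,d=ray(name,px,obs); return e+d*(z-e[2])/d[2]
        ~~~^^^^^^^^^^^^^
  File "h.py", line 5, in ray
    p=cams.camera_params(name); K=np.array(p["camera_matrix"]); k=p["k1"]
ValueError: time passes only in moves, steps and waits
```

View pics/w1.png

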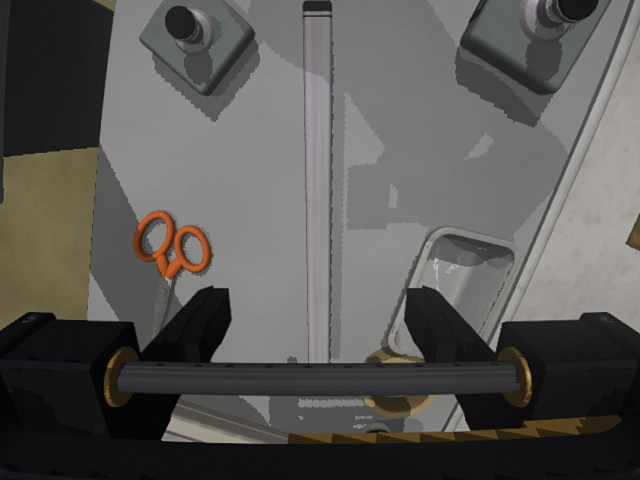

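The wrist view shows the bar running vertically, from its end at (317,5) to (319,360), between the fingers. I'll work out the axis from its centreline.

```bash
python3 - <<'E'
s=open('h.py').read()
s=s.replace("def ray(","_P={}\ndef ray(").replace('p=cams.camera_params(name); K','p=_P[name] if name in _P else _P.setdefault(name,cams.camera_params(name)); K')
open('h.py','w').write(s)
E
python3 - <<'E'
from h import *
o=get_obs()
im=cv2.imread("pics/w1.png").astype(int).sum(2)
for r in (30,120,220,300,345): print(r,[ (c,int(im[r,c])) for c in range(298,342,2)])
for u,v in ((304,17),(331,17),(304,1),(331,1)): print((u,v),onz("wrist",[u,v],.036,o))
E
```

```text
30 [(298, 353), (300, 353), (302, 354), (304, 290), (306, 384), (308, 391), (310, 377), (312, 363), (314, 364), (316, 367), (318, 373), (320, 361), (322, 374), (324, 377), (326, 381), (328, 375), (330, 284), (332, 308), (334, 355), (336, 353), (338, 351), (340, 354)]
120 [(298, 421), (300, 418), (302, 424), (304, 304), (306, 432), (308, 419), (310, 482), (312, 454), (314, 435), (316, 447), (318, 464), (320, 456), (322, 444), (324, 455), (326, 460), (328, 435), (330, 307), (332, 262), (334, 372), (336, 367), (338, 368), (340, 365)]
220 [(298, 425), (300, 424), (302, 421), (304, 426), (306, 310), (308, 433), (310, 456), (312, 443), (314, 433), (316, 437), (318, 448), (320, 431), (322, 430), (324, 427), (326, 439), (328, 383), (330, 227), (332, 378), (334, 369), (336, 367), (338, 370), (340, 371)]
300 [(298, 410), (300, 409), (302, 411), (304, 410), (306, 396), (308, 409), (310, 457), (312, 452), (314, 426), (316, 425), (318, 430), (320, 428), (322, 439), (324, 445), (326, 446), (328, 353), (330, 208), (332, 356), (334, 350), (336, 348), (338, 351), (340, 345)]
345 [(298, 400), (300, 401), (302, 398), (304, 399), (306, 401), (308, 295), (310, 452), (312, 459), (314, 432), (316, 418), (318, 435), (320, 441), (322, 429), (324, 444), (326, 440), (328, 314), (330, 224), (332, 340), (334, 334), (336, 334), (338, 332), (340, 395)]
(304, 17) [0.4607596  0.10848901 0.036     ]
(331, 17) [0.48206154 0.11483798 0.036     ]
(304, 1) [0.45746032 0.11993896 0.036     ]
(331, 1) [0.47855842 0.12622798 0.036     ]
```

```bash
python3 - <<'E'
from h import *
o=get_obs()
e=onz("wrist",[317,2],.036,o)[:2]
a=onz("wrist",[316.9,30],.036,o)[:2]; b=onz("wrist",[318.3,345],.036,o)[:2]
d=(a-b)/np.linalg.norm(a-b); c=e-.19*d
Rt=R.from_quat(o["orientation"]).as_matrix()
print("end",e,"dir",d,np.degrees(np.arctan2(d[1],d[0])),"mid",c,"tool yaw",np.degrees(np.arctan2(Rt[1,0],Rt[0,0])))
print("shift tool",Rt.T@(np.r_[c,0.006]-o["tcp_pos"]))
E
```

```text
end [0.4678351  0.12223834] dir [-0.28979082  0.95709001] 106.8454329145136 mid [ 0.52289535 -0.05960876] tool yaw 106.55792821538816
shift tool [-0.0065609   0.0003683   0.19212524]
```

{"api": "drive_tool", "payload": {
  "steps": "-0.0065 0.0004 0.05 -0.005; -0.0065 0.0004 0.1 -0.005; -0.0065 0.0004 0.15 -0.005; -0.0065 0.0004 0.18 -0.005; -0.0065 0.0004 0.191 -0.005"
}}

```text
t: 3.48
tcp_pos: [0.5202, -0.0641, 0.0065]
orientation: [0.6, 0.8, -0.0, -0.001]
contact_force: [0.6, -0.3, -0.2]
grip_width: 0.0882
finger_force: 0.0
```

```bash
cat > s.py <<'E'
from h import *
o=get_obs(); Rt=R.from_quat(o["orientation"]).as_matrix()
print(round(o["t"],2),o["tcp_pos"].round(4),"F",o["contact_force"].round(2),"Ftool",(Rt.T@o["contact_force"]).round(2),"Mworld",o["ft_torque"].round(3),"Mtool",(Rt.T@o["ft_torque"]).round(3),"w",round(o["grip_width"],4),"ff",round(o["finger_force"],1))
E
python3 s.py
```

```text
3.48 [ 0.5202 -0.0641  0.0065] F [ 0.56 -0.28 -0.16] Ftool [-0.43  0.46  0.16] Mworld [ 0.002 -0.113 -0.025] Mtool [-0.11  -0.029  0.025] w 0.0882 ff 0.0
```

{"api": "drive_tool", "payload": {
  "steps": "0 0 0 0; 0 0 0 0; 0 0 0 0; 0 0 0 0; 0 0 0 0",
  "claw": -1
}}

```text
t: 4.1
tcp_pos: [0.521, -0.0638, 0.008]
orientation: [0.599, 0.8, 0.0, 0.0]
contact_force: [0.7, -0.1, 0.2]
grip_width: 0.0405
finger_force: 0.0
```

```bash
python3 s.py
```

```text
4.1 [ 0.521  -0.0638  0.008 ] F [ 0.69 -0.07  0.21] Ftool [-0.26  0.64 -0.21] Mworld [-0.046 -0.118 -0.013] Mtool [-0.1   -0.077  0.013] w 0.0405 ff 0.0
```

{"api": "drive_tool", "payload": {
  "steps": "0 0 -0.003 0; 0 0 -0.006 0; 0 0 -0.009 0; 0 0 -0.012 0; 0 0 -0.012 0"
}}

```text
t: 4.72
tcp_pos: [0.5207, -0.0638, 0.0197]
orientation: [0.6, 0.8, -0.0, -0.0]
contact_force: [-0.5, -0.2, -8.4]
grip_width: 0.0237
finger_force: 30.0
```

```bash
python3 s.py; python3 - <<'E'
from h import *
shot("side","pics/l1.png"); shot("wrist","pics/l1w.png")
E
```

```text
4.72 [ 0.5207 -0.0638  0.0197] F [-0.54 -0.24 -8.4 ] Ftool [-0.08 -0.59  8.4 ] Mworld [ 0.117 -0.06   0.017] Mtool [-0.09   0.095 -0.017] w 0.0237 ff 30.0
```

```bash
python3 - <<'E'
import cv2,numpy as np
a=cv2.imread("pics/l1.png")[210:350,280:380]; b=cv2.imread("pics/l1w.png")
cv2.imwrite("pics/l1c.png",np.hstack([cv2.resize(a,(420,588)),cv2.resize(b[:,200:430],(282,588))]))
E
python3 s.py
```

```text
4.83 [ 0.5207 -0.0638  0.0196] F [ 1.5  -0.55 -8.58] Ftool [-0.96  1.29  8.58] Mworld [ 0.08  -0.023 -0.011] Mtool [-0.045  0.07   0.01 ] w 0.024 ff 30.0
```

View pics/l1c.png

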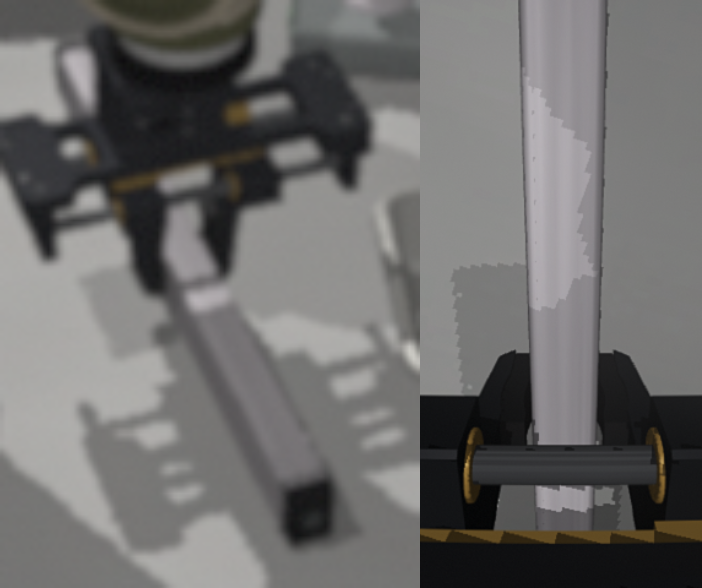

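{"api": "drive_tool", "payload": {
  "steps": "0 0 -0.006 0; 0 0 -0.012 0; 0 0 -0.018 0; 0 0 -0.022 0; 0 0 -0.022 0"
}}

```text
t: 5.45
tcp_pos: [0.521, -0.0639, 0.0421]
orientation: [0.6, 0.8, 0.0, 0.0]
contact_force: [0.8, -0.5, -9.4]
grip_width: 0.0238
finger_force: 30.0
```

```bash
cat > m.py <<'E'
from h import *
import sys
tag=sys.argv[1]; L=[]
for i in range(3):
    for c in ("side","scene"):
        im=shot(c,f"pics/{tag}_{c}.png"); o=get_obs(); Rt=R.from_quat(o["orientation"]).as_matrix()
        L.append(np.r_[Rt.T@o["contact_force"],Rt.T@o["ft_torque"]])
print(round(o["t"],2),o["tcp_pos"].round(4),"mean",np.mean(L,0).round(3),"std",np.std(L,0).round(3),"w",round(o["grip_width"],4),"ff",round(o["finger_force"],1))
for c in ("side","scene"):
    for r in pinpoint(c,"bar_end_p")[:3]: print(c,round(r["score"],2),"col,row",np.round(r["point"][::-1],1))
E
python3 m.py a
```

```text
5.75 [ 0.5208 -0.0638  0.0416] mean [-0.113 -0.248  8.58  -0.097  0.08   0.016] std [0.512 0.451 0.66  0.022 0.022 0.02 ] w 0.0239 ff 30.0
side 0.8 col,row [353.7 328. ]
side 0.69 col,row [299.  217.6]
scene 0.78 col,row [296.9 297.6]
```

Bar is off the table. The end on the tool's -x side is about 18 mm lower than the other, and ΔMy is about 0.13 Nm at 8.7 N. That puts the balance point about 15 mm towards tool -x, so I'll set it down and regrip there.

{"api": "drive_tool", "payload": {
  "steps": "0 0 0.008 0; 0 0 0.016 0; 0 0 0.022 0; 0 0 0.027 0; 0 0 0.030 0"
}}

```text
t: 6.48
tcp_pos: [0.5209, -0.0638, 0.0126]
orientation: [0.599, 0.8, -0.0, 0.0]
contact_force: [-9.7, 3.0, 29.2]
grip_width: 0.0234
finger_force: 30.0
```

{"api": "drive_tool", "payload": {
  "steps": "0 0 0 0; 0 0 0 0; -0.015 0 0 0; -0.015 0 0.003 0; -0.015 0 0.004 0",
  "claw": -0.1
}}

```text
t: 7.1
tcp_pos: [0.5249, -0.0784, 0.0074]
orientation: [0.6, 0.8, -0.0, -0.0]
contact_force: [0.6, 0.2, 0.4]
grip_width: 0.0395
finger_force: 0.0
```

```bash
python3 m.py b
```

```text
7.4 [ 0.5251 -0.0781  0.0078] mean [-0.092  0.107  0.118 -0.09  -0.068 -0.016] std [0.444 0.348 0.665 0.021 0.023 0.011] w 0.0395 ff 0.0
side 0.69 col,row [294.6 228.8]
side 0.56 col,row [354.2 336.6]
scene 0.73 col,row [299.7 310.4]
```

{"api": "drive_tool", "payload": {
  "steps": "0 0 0 0; 0 0 0 0; 0 0 0 0; 0 0 0 0; 0 0 0 0",
  "claw": -1
}}

```text
t: 8.12
tcp_pos: [0.5251, -0.0782, 0.0078]
orientation: [0.6, 0.8, 0.0, 0.0]
contact_force: [0.4, 0.2, -0.5]
grip_width: 0.0238
finger_force: 30.0
```

{"api": "drive_tool", "payload": {
  "steps": "0 0 -0.007 0; 0 0 -0.014 0; 0 0 -0.021 0; 0 0 -0.028 0; 0 0 -0.030 0"
}}

```text
t: 8.75
tcp_pos: [0.5252, -0.0783, 0.0383]
orientation: [0.6, 0.8, 0.0, 0.0]
contact_force: [0.3, 0.5, -9.1]
grip_width: 0.0238
finger_force: 30.0
```

```bash
python3 m.py c
```

```text
9.05 [ 0.5249 -0.0781  0.0375] mean [-4.000e-02  2.900e-01  8.334e+00 -7.200e-02 -5.400e-02  7.000e-03] std [0.607 0.467 0.587 0.021 0.036 0.029] w 0.0238 ff 30.0
side 0.84 col,row [294.8 216.6]
side 0.81 col,row [355.6 325.9]
side 0.67 col,row [276.4 187. ]
scene 0.9 col,row [297.9 299.9]
```

Balanced now: the residual moment is about 0.014 Nm (≈2 mm) and the bar is nearly level. Next I'll lift it, move towards the post and measure the pad with the wrist camera.

{"api": "drive_tool", "payload": {
  "steps": "0.006 0 -0.015 0; 0.024 0 -0.05 0; 0.045 0 -0.09 0; 0.064 0 -0.13 0; 0.075 0 -0.155 0"
}}

```text
t: 9.78
tcp_pos: [0.5036, -0.005, 0.1957]
orientation: [0.599, 0.801, 0.001, 0.001]
contact_force: [1.2, 0.3, -8.8]
grip_width: 0.0238
finger_force: 30.0
```

```bash
python3 m.py d; python3 - <<'E'
from h import *
shot("wrist"); o=get_obs(); shot("wrist","pics/w2.png"); print(o["tcp_pos"])
for q,z in (("saddle_top",.075),("post",0)):
    for r in pinpoint("wrist",q)[:3]:
        y,x=r["point"]; print(q,round(r["score"],2),[round(x,1),round(y,1)],onz("wrist",[x,y],z,o).round(4))
E
```

```text
10.07 [ 0.5034 -0.0065  0.1916] mean [ 2.490e-01  3.470e-01  8.398e+00 -9.800e-02 -4.400e-02  6.000e-03] std [1.04  0.585 1.85  0.061 0.068 0.021] w 0.0239 ff 30.0
side 0.95 col,row [342.5 243.5]
side 0.78 col,row [283.6 150.2]
scene 0.81 col,row [274.4 254.7]
scene 0.18 col,row [229.7 266.5]
[ 0.50374263 -0.00655384  0.19176026]
saddle_top 0.72 [579.1, 70.7] [0.657 0.173 0.075]
saddle_top 0.61 [185.7, 88.7] [0.3776 0.0741 0.075 ]
post 0.87 [212.0, 94.3] [0.3739 0.0761 0.    ]
post 0.76 [522.4, 79.2] [0.6554 0.1754 0.    ]
```

View pics/w2.png

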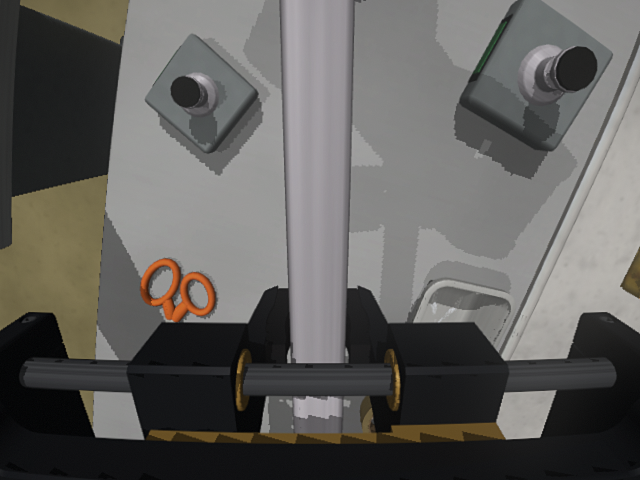

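```bash
python3 - <<'E'
from h import *
o=get_obs(); Rt=R.from_quat(o["orientation"]).as_matrix()
t=np.array([.6555,.177,.105]); print(o["tcp_pos"],"shift tool",(Rt.T@(t-o["tcp_pos"])).round(4), "yaw",np.degrees(np.arctan2(Rt[1,0],Rt[0,0])))
# tilt from ends: height where each ray is nearest the vertical plane point of the end
d=Rt[:2,0]; g=o["tcp_pos"]+[0,0,.010]
for c,px,s in (("side",(283.6,150.2),.207),("side",(342.5,243.5),-.173),("scene",(274.4,254.7),.207)):
    zs=np.linspace(.1,.3,401); P=np.array([onz(c,px,z)[:2] for z in zs]); q=g[:2]+s*d
    i=np.argmin(np.linalg.norm(P-q,axis=1)); print(c,s,"z",zs[i],"exp",g[2].round(3),"err",np.linalg.norm(P[i]-q).round(4))
E
```

```text
[ 0.50392893 -0.00644428  0.19226017] shift tool [0.1335 0.1971 0.0872] yaw 106.30986260099729
side 0.207 z 0.201 exp 0.202 err 0.0039
side -0.173 z 0.202 exp 0.202 err 0.0014
scene 0.207 z 0.2 exp 0.202 err 0.005
```

The bar is level: both ends come out at 0.200–0.202 m against 0.202 expected. Moving it over the post.

{"api": "drive_tool", "payload": {
  "steps": "0.008 0.012 0 0; 0.027 0.04 0 0; 0.05 0.074 0.005 0; 0.074 0.109 0.015 0; 0.096 0.142 0.028 0"
}}

```text
t: 11.0
tcp_pos: [0.6145, 0.1279, 0.1642]
orientation: [0.599, 0.801, 0.0, 0.0]
contact_force: [-0.0, -1.2, -8.3]
grip_width: 0.0233
finger_force: 30.0
```

{"api": "drive_tool", "payload": {
  "steps": "0.02 0.029 0.012 0; 0.031 0.046 0.025 0; 0.0375 0.0551 0.04 0; 0.0375 0.0551 0.053 0; 0.0375 0.0551 0.059 0"
}}

```text
t: 11.62
tcp_pos: [0.655, 0.1768, 0.1046]
orientation: [0.6, 0.8, -0.001, -0.001]
contact_force: [-0.3, -0.1, -9.1]
grip_width: 0.0236
finger_force: 30.0
```

```bash
python3 m.py e; python3 - <<'E'
from h import *
a=cv2.imread("pics/e_scene.png")[170:350,130:370]; b=cv2.imread("pics/e_side.png")[120:300,270:450]
cv2.imwrite("pics/e_c.png",np.hstack([cv2.resize(a,(440,330),interpolation=2),cv2.resize(b,(330,330),interpolation=2)]))
E
```

```text
11.93 [0.6558 0.177  0.1066] mean [ 3.60e-02  4.10e-02  8.82e+00 -9.10e-02 -3.30e-02 -1.00e-03] std [0.316 0.245 0.542 0.049 0.027 0.024] w 0.0236 ff 30.0
side 0.81 col,row [402.7 218.4]
side 0.68 col,row [339.6 143.4]
scene 0.69 col,row [265.2 219.8]
scene 0.58 col,row [155.9 299.3]
scene 0.43 col,row [308.5 248.5]
```

View pics/e_c.png

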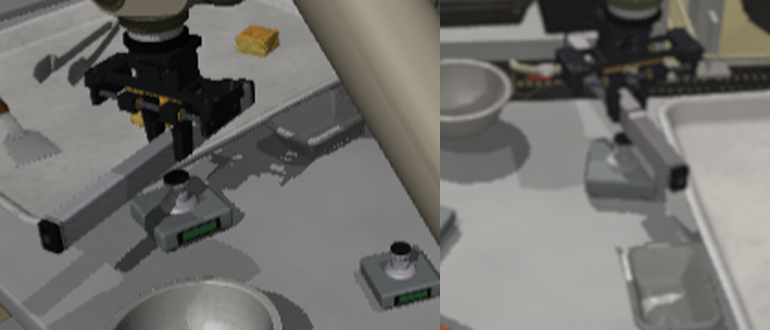

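{"api": "drive_tool", "payload": {
  "steps": "0.001 0 0.006 0; 0.001 0 0.012 0; 0.001 0 0.017 0; 0.001 0 0.021 0; 0.001 0 0.024 0"
}}

```text
t: 12.65
tcp_pos: [0.6553, 0.1782, 0.0815]
orientation: [0.6, 0.8, -0.0, -0.0]
contact_force: [-0.3, 0.0, -6.9]
grip_width: 0.0242
finger_force: 30.0
```

{"api": "drive_tool", "payload": {
  "steps": "0 0 0.001 0; 0 0 0.002 0; 0 0 0.003 0; 0 0 0.004 0; 0 0 0.005 0"
}}

```text
t: 13.28
tcp_pos: [0.6554, 0.1783, 0.0771]
orientation: [0.599, 0.8, 0.0, 0.0]
contact_force: [-2.7, 0.1, -2.0]
grip_width: 0.0235
finger_force: 30.0
```

```bash
python3 m.py f
```

```text
13.57 [0.6554 0.1783 0.077 ] mean [ 0.264 -2.445  2.214  0.356 -0.015 -0.01 ] std [0.497 0.376 0.421 0.023 0.014 0.029] w 0.0235 ff 30.0
side 0.86 col,row [339.9 151. ]
side 0.55 col,row [401.7 228.2]
scene 0.88 col,row [266.1 229.8]
scene 0.73 col,row [157.7 311.3]
```

Pad carries about 6.4 N at TCP z = 0.077, and the moment along the bar is near zero. I'll lower it 1 mm more, then open.

{"api": "drive_tool", "payload": {
  "steps": "0 0 0.0005 0; 0 0 0.001 0; 0 0 0.001 0; 0 0 0.001 0; 0 0 0.001 0"
}}

```text
t: 14.3
tcp_pos: [0.6554, 0.1783, 0.0758]
orientation: [0.6, 0.8, 0.0, 0.0]
contact_force: [-2.6, -1.7, -0.7]
grip_width: 0.0234
finger_force: 30.0
```

{"api": "drive_tool", "payload": {
  "steps": "0 0 0 0; 0 0 0 0; 0 0 0 0; 0 0 0 0; 0 0 0 0",
  "claw": -0.1
}}

```text
t: 14.92
tcp_pos: [0.6554, 0.1782, 0.0758]
orientation: [0.6, 0.8, 0.0, 0.0]
contact_force: [-0.9, 0.5, -0.3]
grip_width: 0.0398
finger_force: 0.0
```

```bash
python3 m.py g; python3 - <<'E'
from h import *
a=cv2.imread("pics/g_scene.png")[170:350,130:370]; b=cv2.imread("pics/g_side.png")[120:300,270:450]
cv2.imwrite("pics/g_c.png",np.hstack([cv2.resize(a,(440,330),interpolation=2),cv2.resize(b,(330,330),interpolation=2)]))
E
```

```text
15.22 [0.6553 0.1783 0.0757] mean [-0.283 -0.288  0.429 -0.084 -0.054 -0.01 ] std [0.387 0.451 0.267 0.031 0.038 0.031] w 0.0395 ff 0.0
side 0.77 col,row [399.5 226.6]
side 0.63 col,row [339.5 152.6]
scene 0.91 col,row [266.8 229.9]
scene 0.89 col,row [158.7 311. ]
scene 0.46 col,row [228.  267.2]
```

View pics/g_c.png

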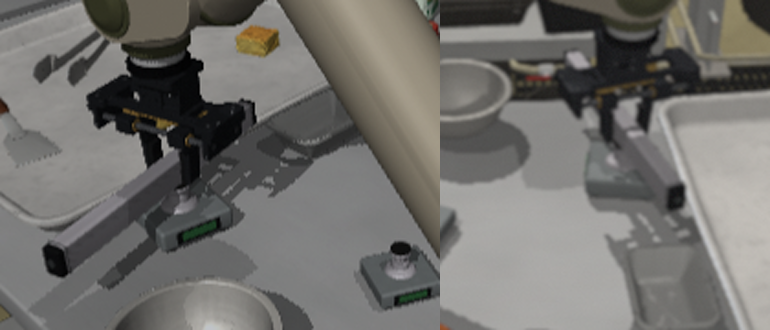

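The bar sits level on the pad, ends at crop (55,260) and (675,197), and the fingers are free. Retreating straight up.

{"api": "drive_tool", "payload": {
  "steps": "0 0 -0.005 0; 0 0 -0.02 0; 0 0 -0.045 0; 0 0 -0.075 0; 0 0 -0.1 0"
}}

```text
t: 15.95
tcp_pos: [0.6555, 0.1783, 0.1784]
orientation: [0.6, 0.8, 0.001, 0.001]
contact_force: [0.4, 0.0, 0.0]
grip_width: 0.0398
finger_force: 0.0
```

{"api": "drive_tool", "payload": {
  "steps": "0 0 -0.02 0; 0 0 -0.03 0; 0 0 -0.03 0; 0 0 -0.03 0; 0 0 -0.03 0"
}}

```text
t: 16.58
tcp_pos: [0.6551, 0.1782, 0.2049]
orientation: [0.6, 0.8, -0.001, -0.001]
contact_force: [-0.1, 0.5, 0.1]
grip_width: 0.0396
finger_force: 0.0
```

```bash
python3 m.py h; python3 - <<'E'
from h import *
o=get_obs(); Rt=R.from_quat(o["orientation"]).as_matrix(); d=Rt[:2,0]; g=np.array([.6554,.1783,.086])
for c,s in (("side",.207),("side",-.173),("scene",.207)):
    b=(9,)
    for r in pinpoint(c,"bar_end_p"):
        px=r["point"][::-1]; q=g[:2]+s*d; zs=np.linspace(.0,.2,201); P=np.array([onz(c,px,z)[:2] for z in zs]); e=np.linalg.norm(P-q,axis=1)
        b=min(b,(e.min(),zs[e.argmin()],[round(float(v)) for v in px]))
    print(c,s,b)
E
```

```text
16.88 [0.6553 0.1782 0.2056] mean [ 0.166 -0.339 -0.154 -0.084 -0.06   0.016] std [0.312 0.379 0.803 0.037 0.019 0.044] w 0.0397 ff 0.0
side 0.94 col,row [339.5 153.9]
side 0.87 col,row [399.6 230.2]
scene 0.74 col,row [264.  230.8]
scene 0.65 col,row [155.7 312.6]
side 0.207 (np.float64(0.0017837675545667908), np.float64(0.081), [340, 154])
side -0.173 (np.float64(0.0015720443065045072), np.float64(0.084), [400, 230])
scene 0.207 (np.float64(0.005177983398269586), np.float64(0.08700000000000001), [156, 313])
```

Both ends measure about 0.081–0.087 m against 0.086 expected, so the bar is level and at rest with the arm clear. Handing in.

```bash
python3 -c "
from h import *
print(order.sign_off())"
```

```text
the job is handed in; nothing more can be done
None
```

The bar is resting level on the pad of the 100 mm weighing post with the gripper clear, and I handed the job in at about 17 s; the hand-in did not report a verdict. I gripped it about 15 mm off its middle, and it balances within a few millimetres of that point.

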